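# Spot the tack holes of a heel block, then hold it in the cam clamp

### The job

With the scriber from the wooden stand, touch its point onto the block inside each of the two brass eyelets of the heel block lying in the cam clamp: first the eyelet nearer the cam lever, then the one nearer the fence. Put the scriber back upright in its stand and let go of it; then turn the cam lever anticlockwise to the cam's highest point, where the lever lies in line over the index rib on the base and the block is pressed against the fence, and finish while still holding the lever there (it springs back if let go). Leave the spool and the polish tin alone.

Things in the scene. Friction and masses are not known exactly. Their poses are not given: they have to be found in the camera images.
- cam_clamp: cam clamp fixed to the bench: light wooden plate 108 x 182 x 12 mm (y from -112 to +70 mm of the origin, which lies on the bench). Its own y axis is the clamp's axis: fence at the -y end, lever at the +y end, heel block between. A dark index rib, 4 x 24 mm, lies on the plate at x = 0, y = 44 to 68 mm, pointing straight out from the pivot. Only the lever's handle rises over 50 mm
- cam_pivot (a point): the vertical axis of the cam lever, at the top of the base plate: clamp x = 0, y = +13 mm, z = 12 mm
- cam_lever (a joint): lever angle (rad), growing anticlockwise seen from above; stops at 0 and 2.4. At 0 it points 10 degrees left of the clamp's +x; at 1.40 along the clamp's +y, over the index rib: the cam's highest point (12 mm lift; beyond it the lift falls again). A spring (0.25 N m/rad from 0; friction 0.10 N m) turns it back when let go; turning takes up to about 8 N at the handle
- lever_handle (a point): centre of the upright round black handle at the end of the lever, 16 mm diameter, 80 mm from the pivot, from 42 to 96 mm above the bench; this point is 71 mm above the bench. The flat lever arm below it is 14 mm wide, top at 42 mm
- heel_block: loose heel block, 72 x 65 x 16 mm (x, y, z), brown on top and black below, lying flat on the clamp's plate between low side guides, with a few mm of play. The lobe of the cam, turned by the lever, pushes it towards the fence. Origin at the centre of its underside, about 12 mm above the bench
- mark_cam_side (a point): centre of the brass eyelet (ring 11 mm across, almost flush) on top of the heel block that is nearer the cam lever, about 28 mm above the bench
- mark_fence_side (a point): centre of the other brass eyelet, nearer the fence, 34 mm from the first
- scriber_grip (a point): middle of the round wooden grip of the scriber (114 mm long, 60 g), 80 mm above its tip. Grip 14 to 15 mm in diameter, from 50 to 114 mm above the tip; below it a brass collar 26 mm across, 46 to 50 mm above the tip. At the start it stands upright in its stand, this point 82 mm above the bench
- scriber_tip (a point): the point of the scriber's steel shaft (shaft 8 mm in diameter, tapering over its last 12 mm to 3 mm); the z axis points up along the scriber. In the stand it is 2 mm above the bench
- scriber: the scriber; origin at its tip
- scriber_stand: wooden stand fixed to the bench, 60 x 60 x 48 mm, with one upright through hole 14 mm in diameter (mouth widened to 20 mm) at its centre; the scriber's collar rests on its top. Origin on the bench under the hole
- spool: small spool of black thread, 41 mm across and 50 mm tall, standing loose; to be left alone. Origin at its underside
- polish_tin: round polish tin, 69 mm across and 21 mm high, lying loose; to be left alone. Origin at its underside
- fence_pad: black rubber pad, 70 x 8 x 18 mm, on the sprung fence, facing the block; yields along the clamp's -y, 0.7 N/mm. Origin under its centre, on the base plate
- jack_pad (a point): obstacle: top centre of the orange disc, 94 mm across, about 240 mm above the bench, on the arm of the last jack, a black stand whose column (about 60 mm thick, on a plate 170 x 150 mm) rises behind the clamp; its arm and lever reach about 270 mm high. Keep the gripper and wrist clear of it
- last_jack: obstacle: the fixed last jack's column; origin on the column's axis, 60 mm below the bench surface
- acrylic_bin: obstacle: clear plastic bin, 269 x 352 x 235 mm (x, y, z), with its lid shut, fixed behind the scriber stand. Origin at the centre of its underside, on the bench; its near face is 135 mm nearer the robot

How it is judged:
On the way, in this order (a step that is already met when the one before it is completed fails the run):
1. the held scriber's tip touches the block inside the eyelet nearer the cam lever (horizontal distance between scriber_tip and mark_cam_side below 0.006 m and contact force between scriber and heel_block above 0.3 N and contact force between the fingers and scriber above 1 N), for 0.1 s.
2. the held scriber's tip touches the block inside the eyelet nearer the fence (horizontal distance between scriber_tip and mark_fence_side below 0.006 m and contact force between scriber and heel_block above 0.3 N and contact force between the fingers and scriber above 1 N), for 0.1 s.
3. the scriber stands in its stand again, released (horizontal distance between scriber_tip and scriber_stand below 0.008 m and height (world z) of scriber_tip below 0.008 m and angle between scriber_tip's own z axis and vertical below 0.12 rad and contact force between the fingers and scriber below 0.05 N), for 0.2 s.
At the end, for the whole second after the job is handed in: fingers hold the cam lever (over 0.5 N) at joint 1.27 to 1.53; the cam presses the flat heel block with over 1.5 N, the block presses the fence pad with over 1.5 N; the scriber stands upright, released, in its stand (tip within 8 mm of the hole axis and under 8 mm above the bench) (all of step 3 and value of joint cam_lever between 1.27 and 1.53 rad and contact force between the fingers and cam_lever above 0.5 N and contact force between each of cam_lever, fence_pad and heel_block above 1.5 N and angle between heel_block's own z axis and vertical below 0.1 rad); the arm keeps its last pose, push and grip.
It fails at once if the spool is moved more than 30 mm (distance of spool from where it was at the start of the episode above 0.03 m).
It fails at once if the polish tin is moved more than 30 mm (distance of polish_tin from where it was at the start of the episode above 0.03 m).
It also fails if it takes over 64 s, if anything falls off the work surface, if the arm or the gripper's body presses on something with over 40 N, if the wrist force passes 120 N, or if a joint passes its speed limit or range.

### The arm

A 6-joint arm with a two-finger parallel gripper is mounted at the origin on a cart in front of the work surface, level with it; the furniture and walls round the work are solid. World frame = base frame: x ahead of the robot, y to its left, z up, the work surface at z = 0. Lengths are in m, angles in rad, forces in N, time in s.
With the tool pointing down it reaches from about 0.225 to 0.875 m from the base axis. Payload 3.4 kg.
Tool frame: the origin (TCP) lies at the very end of the fingers, on their centre line; the grasp point (between the pads) lies 19 mm behind it; z points along the fingers, y is the line along which they close (so a half turn about z gives the same grasp; the last joint's range is limited). The gripper opens to 85 mm and grips with 20 to 120 N. Pads are 22 mm wide; open, the fingers measure 114 mm over their backs; the gripper's body (76 mm by 85 mm) begins 54 mm behind the grasp point. The pads swing forward as they close: fully open they stand 13 mm farther back than shut.
Start: joints at [-1.351, 0.276, 1.505, -0, 1.361, -0.121], TCP at [0.192, -0.542, 0.2] pointing down, gripper open.
Joint ranges: [-2.89, 2.89], [-0.75, 2.08], [0.22, 2.7], [-1.18, 4.32], [0.11, 2.71], [-2.7, 2.7]. Speed limits (rad/s): [2.57, 2.57, 3.14, 3.14, 3.14, 3.14].

### API

Orientations are given as a unit quaternion [w, x, y, z].
In Python, from rig import manip, get_image, camera_info gives the robot as it stands. The module is installed in compiled form; this text tells all that it offers.
- The arm moves only by the shell command python3 -m crank 'ROWS' [FORCE]. ROWS is a JSON object of lists of equal length, an entry for each row: "translation": the shift along the tool's x, y, z in mm, a list of three; "roll": the turn about the tool's z in rad; "fingers": the opening, from 0 (shut) to 1 (fully open). A call has 1 to 8 rows; each row shifts and turns the commanded pose from where the row before left it, along the tool's axes as they then stand; what a row does not reach is not made up. A row lasts 1/10 s, in which the tool goes at most 50 mm and 8.59 degrees, less where a joint would pass 70% of its speed; a pose out of reach is approached as far as the arm can. A call is refused whole if a number of a shift passes 50 or a number of a turn 0.15, either way. A call with a gripper value outside its range is refused whole. The fingers move at their own pace and stop on an object; FORCE is the grip in N (left out, the last holds). Time passes only in rows, so rows that do not move let the fingers close. It gives the time, the measured TCP pose, the force, the opening and the grip force at its end, in the units of the state.
- manip.get_state(): the state, without advancing time (a new reading comes with each control period).
- get_image(name): name is "scene" or "top"; returns the picture (400x640x3 uint8, blue, green, red); there is no depth.
- camera_info(name): a dict with "mtx" (3x3 intrinsics, pixels), "D" ([k1, k2, p1, p2, k3] as OpenCV has them; the pictures are not rectified), "rvec" (rotation vector, rad) and "tvec" (3), from world to camera coordinates, as OpenCV has them. Camera axes: x right, y down, z forward; pixel columns grow to the right and rows downward; lengths in m; the calibration is good to about 2 mm. A picture is of the moment at which its call begins. camera_info takes no time and is no camera call.
- manip.sign_off(): hands the job in; it is judged then, once.
The state is a dict: "clock": time; "qpos": joint angles; "qd": joint speeds; "effort": joint torques, N m; "position": TCP position; "ee_rot": TCP orientation; "contact_force": force on the tool from outside, world axes, zero at the start; "moment": the same for the moment, N m; "width": finger opening in m; "gripper_force": force on a finger pad.
Only numpy, scipy, OpenCV 4.12 (cv2) and the standard library are available. Lean on these libraries where they do the work, as an engineer would, in place of code of your own. Each camera call takes 0.05 s, during which the arm holds its last target. There are 200 camera calls.

## Working session

There is one attempt and no reset: what is moved stays moved. The work goes in short steps, Python scripts to look and compute and a shell command to move; the robot and the scene stay as the last step left them, time stands still between calls to the robot, and variables do not carry over. Pictures are saved under pics/ and viewed, at most 13 in all, crops included, and the job is handed in when it is done.

```bash
mkdir -p pics
python3 - <<'E'
from rig import manip,get_image,camera_info
import cv2
for n in("scene","top"):
    cv2.imwrite(f"pics/{n}0.png",get_image(n)); c=camera_info(n); print(n,c)
print(manip.get_state())
E
```

```text
scene {'mtx': array([[468.32443314,   0.        , 324.18493036],
       [  0.        , 468.32443314, 200.82562836],
       [  0.        ,   0.        ,   1.        ]]), 'D': array([0.00760993, 0.        , 0.        , 0.        , 0.        ]), 'rvec': array([ 1.15508846, -2.12457262,  1.12090555]), 'tvec': array([0.26954308, 0.36650336, 0.7530465 ])}
top {'mtx': array([[443.00962727,   0.        , 323.101976  ],
       [  0.        , 443.00962727, 198.86815229],
       [  0.        ,   0.        ,   1.        ]]), 'D': array([-0.0328538,  0.       ,  0.       ,  0.       ,  0.       ]), 'rvec': array([ 2.1091742 , -2.15623749,  0.16349172]), 'tvec': array([0.00375092, 0.58313854, 1.20173004])}
{'clock': 0.1, 'qpos': array([-1.35098325e+00,  2.76566350e-01,  1.50600655e+00,  1.36559609e-05,
        1.36069650e+00, -1.20979550e-01]), 'qd': array([-0.00036562, -0.00197962, -0.00219018,  0.00050045, -0.00070448,
       -0.0004605 ]), 'effort': array([ 1.24930357e-03, -4.17702019e+01, -2.46404618e+01, -1.00312868e-04,
        5.82249384e-03, -6.38030599e-06]), 'position': array([ 0.19208217, -0.54141969,  0.19940651]), 'ee_rot': array([-8.37681612e-04,  9.85517537e-01,  1.69571465e-01, -3.47444429e-05]), 'contact_force': array([ 0.49014775,  0.33663222, -0.21319891]), 'moment': array([0.02123596, 0.01566775, 0.00236951]), 'gripper_force': 0.0, 'width': 0.08535951986523332}
```

View pics/scene0.png

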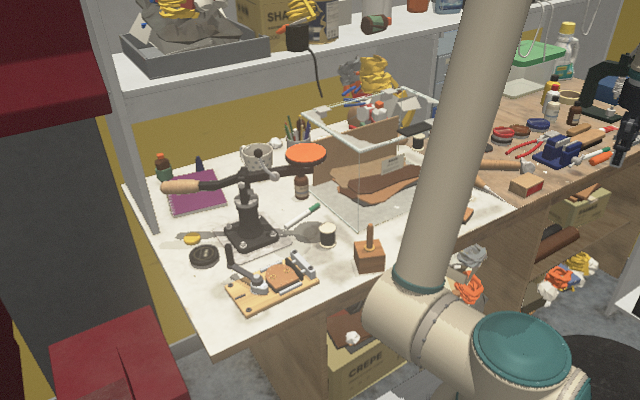

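View pics/top0.png

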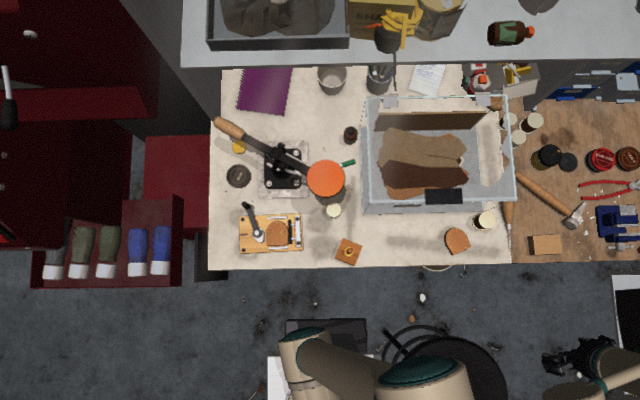

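The clamp is at about (270,233) in the top view, with its lever on the left and fence on the right. The scriber stand is at (348,250), the spool at (333,211), the tin at (238,176) and the jack's disc at (326,178). I'll enlarge the area next.

```bash
cat > h.py <<'E'
import cv2,numpy as np
from rig import manip,get_image,camera_info
def ray(n,uv,z):
    c=camera_info(n); R=cv2.Rodrigues(c["rvec"])[0]; t=np.array(c["tvec"]).ravel()
    p=cv2.undistortPoints(np.array([[uv]],float),c["mtx"],c["D"])[0,0]
    d=R.T@np.array([p[0],p[1],1]); o=-R.T@t
    return o+d*(z-o[2])/d[2]
def proj(n,P):
    c=camera_info(n); return cv2.projectPoints(np.array(P,float).reshape(-1,1,3),c["rvec"],c["tvec"],c["mtx"],c["D"])[0][:,0]
def tri(a,b):
    f=lambda z: ray("scene",a,z)-ray("top",b,z)
    zs=np.linspace(0,.3,601); e=[np.linalg.norm(f(z)) for z in zs]; i=int(np.argmin(e))
    return (ray("scene",a,zs[i])+ray("top",b,zs[i]))/2,e[i]
def crop(n,x,y,w,h,s,out,im=None):
    im=get_image(n) if im is None else im
    cv2.imwrite(out,cv2.resize(im[y:y+h,x:x+w],None,fx=s,fy=s,interpolation=cv2.INTER_CUBIC))
E
python3 - <<'E'
from h import *
crop("top",228,190,145,85,5.5,"pics/t1.png",cv2.imread("pics/top0.png"))
crop("scene",180,210,220,110,3.6,"pics/s1.png",cv2.imread("pics/scene0.png"))
E
```

```text
(no output)
```

View pics/t1.png

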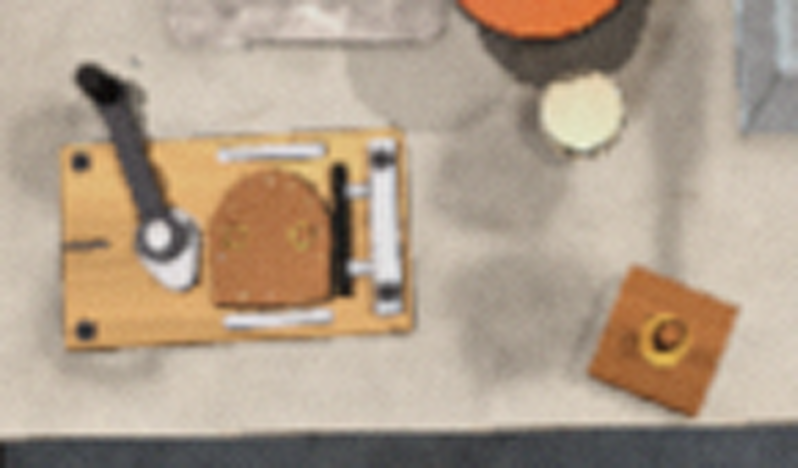

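View pics/s1.png

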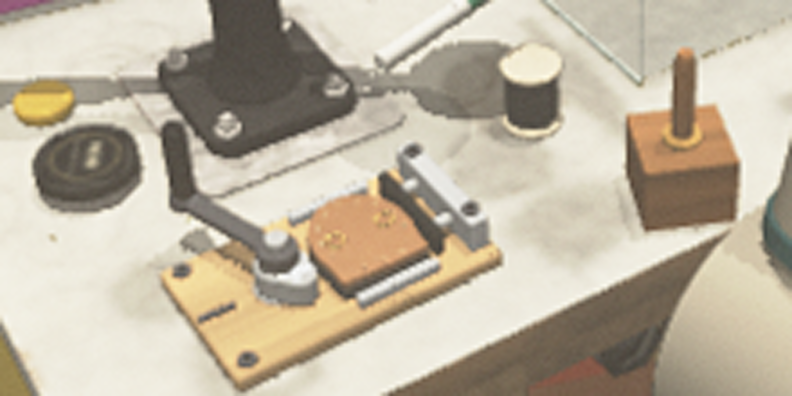

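In t1 the eyelets are at (235,236) and (302,235), the pivot cap at (157,238), the handle top at (93,78), the rib from (64,245) to (108,242), the scriber's top at (672,332) and its collar at (664,341). In s1 the eyelets are at (334,238) and (384,218), the scriber's top at (685,52) and its collar at (683,140), and the handle top at (173,126).

Run:
```python
from h import *
np.set_printoptions(precision=4,suppress=True)
T=lambda x,y:(228+(x+.5)/5.5-.5,190+(y+.5)/5.5-.5)
S=lambda x,y:(180+(x+.5)/3.6-.5,210+(y+.5)/3.6-.5)
for k,t,s,z in [("cam",(235,236),(334,238),.028),("fen",(302,235),(384,218),.028),("top",(672,332),(685,52),.116),("collar",(664,341),(683,138),.052),("handle",(93,78),(173,126),.096)]:
    print(k,ray("top",T(*t),z),ray("scene",S(*s),z),*tri(S(*s),T(*t)))
C=np.array([ray("top",T(*p),.012) for p in [(62,147),(404,128),(413,328),(66,350)]]);print(C)
Cs=[ray("scene",S(*p),.012) for p in [(165,275),(242,382),(500,255)]];print(Cs)
print("sides",[np.linalg.norm(C[i]-C[i-1]) for i in range(4)])
for p in[(62,245),(108,242)]:print("rib",ray("top",T(*p),.0135))
print("stand",[ray("top",T(*p),.048) for p in[(635,266),(740,308),(695,415),(588,375)]])
print("spool",ray("top",T(582,110),.05), "jack disc",ray("top",(326,178),.24))
s=camera_info("top");print(proj("top",[manip.get_state()["position"]]))
```

```text
cam [0.4931 0.1426 0.028 ] [0.4882 0.1433 0.028 ] [0.4929 0.1424 0.024 ] 0.00195036976922549
fen [0.4929 0.1081 0.028 ] [0.4872 0.1095 0.028 ] [0.4928 0.1078 0.023 ] 0.001822673508186435Traceback (most recent call last):
  File "<stdin>", line 6, in <module>
  File "h.py", line 12, in tri
    zs=np.linspace(0,.3,601); e=[np.linalg.norm(f(z)) for z in zs]; i=int(np.argmin(e))
                                                ~^^^
  File "h.py", line 11, in <lambda>
    f=lambda z: ray("scene",a,z)-ray("top",b,z)
                                 ~~~^^^^^^^^^^^
  File "h.py", line 4, in ray
    c=camera_info(n); R=cv2.Rodrigues(c["rvec"])[0]; t=np.array(c["tvec"]).ravel()
ValueError: time passes only in moves, steps and waits
```

```bash
sed -i 's/^def ray/import functools\ncamera_info=functools.lru_cache(None)(camera_info)\ndef ray/' h.py
python3 - <<'E'
from h import *
np.set_printoptions(precision=4,suppress=True)
T=lambda x,y:(228+(x+.5)/5.5-.5,190+(y+.5)/5.5-.5)
S=lambda x,y:(180+(x+.5)/3.6-.5,210+(y+.5)/3.6-.5)
for k,t,s,z in [("cam",(235,236),(334,238),.028),("fen",(302,235),(384,218),.028),("top",(672,332),(685,52),.116),("collar",(664,341),(683,138),.052),("handle",(93,78),(173,126),.096)]:
    print(k,ray("top",T(*t),z),ray("scene",S(*s),z),*tri(S(*s),T(*t)))
C=np.array([ray("top",T(*p),.012) for p in [(62,147),(404,128),(413,328),(66,350)]]);print(C)
Cs=[ray("scene",S(*p),.012) for p in [(165,275),(242,382),(500,255)]];print(Cs)
print("sides",[np.linalg.norm(C[i]-C[i-1]) for i in range(4)])
for p in[(62,245),(108,242)]:print("rib",ray("top",T(*p),.0135))
print("stand",[ray("top",T(*p),.048) for p in[(635,266),(740,308),(695,415),(588,375)]])
print("spool",ray("top",T(582,110),.05), "jack disc",ray("top",(326,178),.24))
s=camera_info("top");print(proj("top",[manip.get_state()["position"]]))
E
```

```text
cam [0.4931 0.1426 0.028 ] [0.4882 0.1433 0.028 ] [0.4929 0.1424 0.024 ] 0.00195036976922549
fen [0.4929 0.1081 0.028 ] [0.4872 0.1095 0.028 ] [0.4928 0.1078 0.023 ] 0.001822673508186435
top [ 0.435  -0.0764  0.116 ] [ 0.4277 -0.0725  0.116 ] [ 0.435  -0.0774  0.1095] 0.001405486088154289
collar [ 0.4336 -0.0755  0.052 ] [ 0.4241 -0.0708  0.052 ] [ 0.4333 -0.0768  0.043 ] 0.002159137102721707
handle [0.5665 0.2039 0.096 ] [0.5598 0.2081 0.096 ] [0.5677 0.2054 0.0895] 0.0006474025229655324
[[0.5433 0.2357 0.012 ]
 [0.5494 0.0557 0.012 ]
 [0.4448 0.0524 0.012 ]
 [0.4372 0.2327 0.012 ]]
[array([0.5321, 0.2369, 0.012 ]), array([0.4277, 0.2335, 0.012 ]), array([0.4346, 0.0587, 0.012 ])]
sides [np.float64(0.10619858931395963), np.float64(0.18015329349380968), np.float64(0.10464500291254145), np.float64(0.18048843110187845)]
rib [0.4916 0.235  0.0135]
rib [0.4927 0.2109 0.0135]
stand [array([ 0.4717, -0.0622,  0.048 ]), array([ 0.4494, -0.1144,  0.048 ]), array([ 0.3966, -0.0901,  0.048 ]), array([ 0.4176, -0.0371,  0.048 ])]
spool [ 0.5515 -0.0374  0.05  ] jack disc [ 0.6021 -0.0185  0.24  ]
[[551.4447 346.8645]]
```

```bash
python3 -m crank '{"translation":[[15,-14,0],[30,-28,0],[30,-28,0],[30,-28,0],[30,-28,0],[30,-28,0],[30,-28,0],[30,-28,0]],"roll":[0,0,0,0,0,0,0,0],"fingers":[1,1,1,1,1,1,1,1]}' 30 && python3 -m crank '{"translation":[[30,-28,0],[30,-28,0],[30,-28,-5],[30,-28,-5],[25,-22,-5],[15,-14,-5],[9,-8,0],[0,0,0]],"roll":[0,0,0,0,0,0,0,0],"fingers":[1,1,1,1,1,1,1,1]}'
python3 - <<'E'
from h import *
np.set_printoptions(precision=4,suppress=True)
p=manip.get_state()["position"];print(p)
a=get_image("top");b=get_image("scene");cv2.imwrite("pics/topA.png",a);cv2.imwrite("pics/sceneA.png",b)
crop("top",300,200,100,75,4,"pics/a.png",a);crop("scene",330,190,100,75,4,"pics/b.png",b)
cv2.imwrite("pics/ab.png",np.hstack([cv2.imread("pics/a.png"),cv2.imread("pics/b.png")]))
print("proj tcp",proj("top",[p]),proj("scene",[p]))
for q in[(283,170),(260,145),(215,122)]:print(ray("top",q,.25))
for q in[(362.5,213)]:print("bin",ray("top",q,.235),ray("top",q,0))
E
```

```text
clock: 0.9
position: [0.3342, -0.2658, 0.2]
ee_rot: [-0.0, 0.986, 0.17, 0.0]
contact_force: [0.3, 0.7, -0.7]
width: 0.0853
gripper_force: 0.0
clock: 1.7
position: [0.4409, -0.0638, 0.2199]
ee_rot: [-0.0, 0.985, 0.171, -0.0]
contact_force: [0.6, -0.5, -0.6]
width: 0.0855
gripper_force: 0.0
[ 0.4409 -0.0638  0.2199]
proj tcp [[346.5246 245.5257]] [[364.3597 182.0541]]
[0.6219 0.0835 0.25  ]
[0.685  0.1387 0.25  ]
[0.7459 0.249  0.25  ]
bin [ 0.5162 -0.1034  0.235 ] [ 0.5465 -0.1225  0.    ]
```

View pics/ab.png

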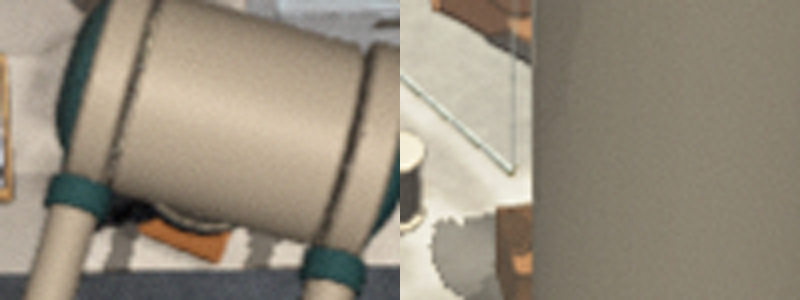

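The arm hides the stand in both views, so I'll descend on the measured position and close with moderate force.

```bash
python3 -m crank '{"translation":[[-6,4,0],[-5.5,4.5,10],[0,0,30],[0,0,30],[0,0,30],[0,0,25],[0,0,20],[0,0,12]],"roll":[0,0,0,0,0,0,0,0],"fingers":[1,1,1,1,1,1,1,1]}' 30; python3 -m crank '{"translation":[[0,0,0],[0,0,0],[0,0,0],[0,0,0],[0,0,0],[0,0,0],[0,0,0],[0,0,0]],"roll":[0,0,0,0,0,0,0,0],"fingers":[1,0,0,0,0,0,0,0]}' 30
```

```text
clock: 2.6
position: [0.4308, -0.0779, 0.0609]
ee_rot: [-0.001, 0.986, 0.169, -0.002]
contact_force: [0.2, 0.0, 0.5]
width: 0.0855
gripper_force: 0.0
clock: 3.4
position: [0.4334, -0.0772, 0.0634]
ee_rot: [0.0, 0.986, 0.17, 0.0]
contact_force: [-0.1, -0.1, 1.1]
width: 0.0127
gripper_force: 30.6
```

```bash
python3 -m crank '{"translation":[[0,0,-10],[0,0,-20],[0,0,-25],[0,0,-25],[0,0,-10],[0,0,0]],"roll":[0,0,0,0,0,0],"fingers":[0,0,0,0,0,0]}'; python3 -m crank '{"translation":[[13,-18.7,0],[26,-37.4,0],[26,-37.4,0],[26,-37.4,0],[25,-37.4,0],[13,-19,0],[0,0,15],[0,0,0]],"roll":[0,0,0,0,0,0,0,0],"fingers":[0,0,0,0,0,0,0,0]}'
python3 - <<'E'
from h import *
np.set_printoptions(precision=4,suppress=True)
p=manip.get_state()["position"];print(p)
a=get_image("top");b=get_image("scene");cv2.imwrite("pics/topB.png",a);cv2.imwrite("pics/sceneB.png",b)
crop("top",228,190,100,75,4,"pics/a.png",a);crop("scene",220,210,100,75,4,"pics/b.png",b)
cv2.imwrite("pics/ab2.png",np.hstack([cv2.imread("pics/a.png"),cv2.imread("pics/b.png")]))
print("expected tip in scene",proj("scene",[p+[0,0,-.061]]))
E
```

```text
clock: 4.0
position: [0.4343, -0.0775, 0.1547]
ee_rot: [0.001, 0.986, 0.17, 0.002]
contact_force: [-0.1, 0.1, -1.2]
width: 0.0126
gripper_force: 30.4
clock: 4.8
position: [0.4896, 0.1429, 0.1351]
ee_rot: [0.0, 0.985, 0.171, -0.004]
contact_force: [-0.4, 0.4, -0.9]
width: 0.0123
gripper_force: 30.4
[0.4896 0.1429 0.1351]
expected tip in scene [[270.5027 259.2316]]
```

View pics/ab2.png

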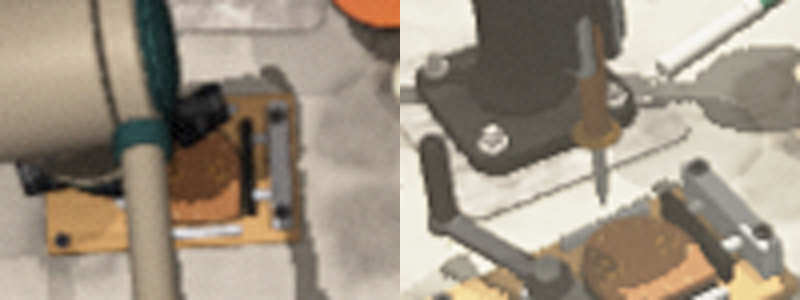

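The scene view shows the scriber held upright with its tip at about (270.4,260.6), against a predicted (270.5,259.2). I'll check how it has settled and go lower for an enlarged view.

```bash
python3 -m crank '{"translation":[[0,0,15],[0,0,13],[0,0,0],[0,0,0]],"roll":[0,0,0,0],"fingers":[0,0,0,0]}'
python3 - <<'E'
from h import *
np.set_printoptions(precision=4,suppress=True)
p=manip.get_state()["position"];print(p)
b=get_image("scene");cv2.imwrite("pics/sceneC.png",b)
crop("scene",240,235,70,60,9,"pics/c.png",b)
print("expected tip",proj("scene",[p+[0,0,-.061]]))
for q in[(272.4,275.8),(272.4,274.4),(286.2,270.2),(286.2,268.8)]:print(ray("scene",q,.028))
E
```

```text
clock: 5.3
position: [0.4923, 0.1418, 0.1105]
ee_rot: [0.0, 0.986, 0.169, 0.0]
contact_force: [0.0, 0.9, -0.8]
width: 0.0129
gripper_force: 30.4
[0.4923 0.1418 0.1105]
expected tip [[271.3428 267.0276]]
[0.4881 0.1434 0.028 ]
[0.4921 0.1414 0.028 ]
[0.4873 0.1097 0.028 ]
[0.4913 0.1075 0.028 ]
```

View pics/c.png

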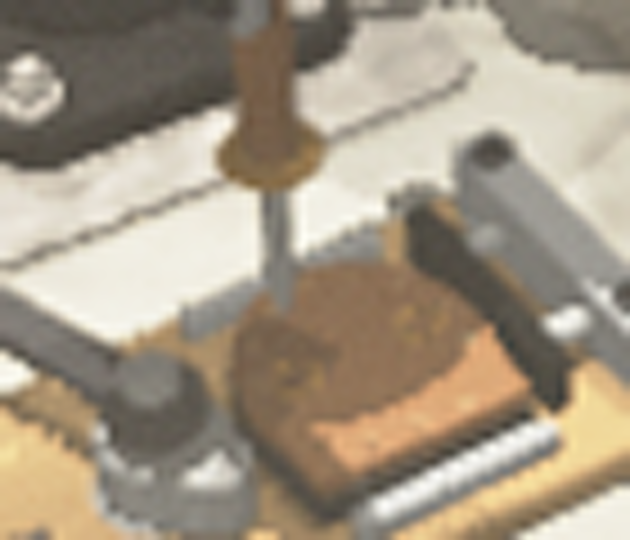

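The tip is at about (271.2,268.8) and the cam-side eyelet at (272,275.4), so the tip is right above it to within about 1.5 mm. I'll go down.

```bash
python3 -m crank '{"translation":[[1,0,10],[0,0,6],[0,0,3],[0,0,1],[0,0,0]],"roll":[0,0,0,0,0],"fingers":[0,0,0,0,0]}';python3 -m crank '{"translation":[[0,0,1],[0,0,1],[0,0,0]],"roll":[0,0,0],"fingers":[0,0,0]}'
```

```text
clock: 5.85
position: [0.493, 0.1428, 0.09]
ee_rot: [0.0, 0.986, 0.17, -0.0]
contact_force: [-0.3, 1.2, -1.7]
width: 0.0126
gripper_force: 30.4
clock: 6.15
position: [0.4933, 0.1428, 0.0883]
ee_rot: [0.0, 0.986, 0.17, 0.0]
contact_force: [0.2, 0.5, -0.7]
width: 0.0125
gripper_force: 30.5
```

```bash
python3 -m crank '{"translation":[[0,0,1],[0,0,1],[0,0,0]],"roll":[0,0,0],"fingers":[0,0,0]}';python3 - <<'E'
from h import *
b=get_image("scene");cv2.imwrite("pics/sceneD.png",b)
crop("scene",240,235,70,60,9,"pics/d.png",b)
E
```

```text
clock: 6.45
position: [0.4944, 0.143, 0.0876]
ee_rot: [0.0, 0.986, 0.17, 0.002]
contact_force: [-0.8, -0.3, 7.7]
width: 0.0127
gripper_force: 31.4
```

View pics/d.png

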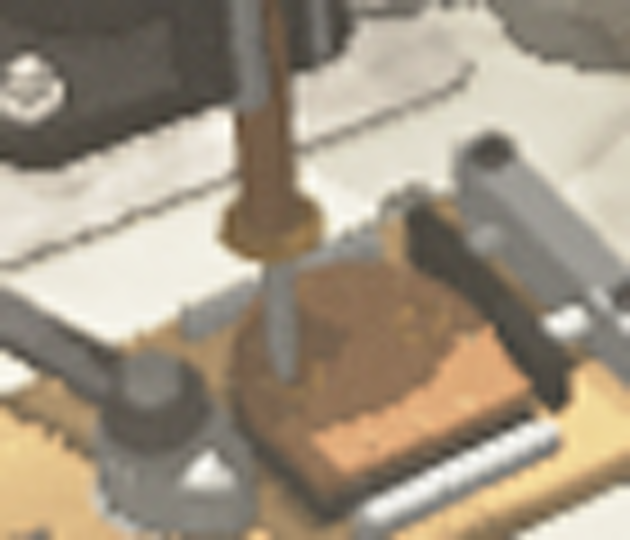

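The tip touches (8 N) at (288,376) in the crop, with the eyelet centre at about (296,371). I'll work out the small offset.

Run:
```python
from h import *
f=lambda x,y:ray("scene",(240+(x+.5)/9-.5,235+(y+.5)/9-.5),.028)
d=lambda a,b:np.round((f(*a)-f(*b))*1000,1)
print(d((296,371),(288,374)), d((296,371),(288,378)))
print("fence-cam", d((425,320),(296,371)), manip.get_state()["position"],manip.get_state()["contact_force"])
```

```text
[-0.1 -2.1  0. ] [ 1.1 -2.7  0. ]
fence-cam [ -1.3 -34.8   0. ] [0.49441433 0.14296782 0.08758892] [-0.25651163  0.15519344  6.41109401]
```

```bash
python3 -m crank '{"translation":[[0,0,-4],[-0.7,1.9,0],[0,0,2],[0,0,2],[0,0,0.3],[0,0,0],[0,0,0]],"roll":[0,0,0,0,0,0,0],"fingers":[0,0,0,0,0,0,0]}'
```

```text
clock: 7.2
position: [0.4946, 0.1409, 0.0874]
ee_rot: [0.0, 0.986, 0.17, 0.002]
contact_force: [0.7, 0.6, 10.3]
width: 0.0123
gripper_force: 31.6
```

```bash
python3 -m crank '{"translation":[[0,0,-8],[-3.4,10,-4],[-5,14,0],[-3,8,4],[0,0,4],[0,0,2],[0,0,1],[0,0,0]],"roll":[0,0,0,0,0,0,0,0],"fingers":[0,0,0,0,0,0,0,0]}'; python3 -m crank '{"translation":[[0,0,1],[0,0,0],[0,0,0]],"roll":[0,0,0],"fingers":[0,0,0]}';python3 - <<'E'
from h import *
b=get_image("scene");cv2.imwrite("pics/sceneE.png",b)
crop("scene",240,235,70,60,9,"pics/e.png",b)
E
```

```text
clock: 8.0
position: [0.494, 0.1066, 0.0876]
ee_rot: [0.0, 0.986, 0.17, 0.001]
contact_force: [-0.9, -1.2, 6.1]
width: 0.0124
gripper_force: 30.9
clock: 8.3
position: [0.4946, 0.107, 0.0873]
ee_rot: [0.0, 0.985, 0.17, 0.002]
contact_force: [-0.4, -0.8, 9.2]
width: 0.0127
gripper_force: 31.2
```

View pics/e.png

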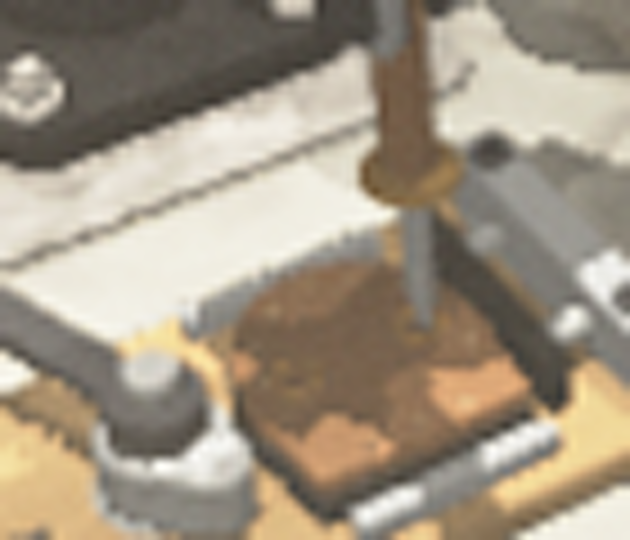

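The tip touches at (425,325) inside the fence-side eyelet, whose centre is about (424,320), with 9 N. Now I'll return the scriber.

```bash
python3 -m crank '{"translation":[[0,0,-10],[0,0,-25],[0,0,-25],[0,0,-12],[-10,12.5,0],[-20,26,0],[-25,32,0],[-25,32,0]],"roll":[0,0,0,0,0,0,0,0],"fingers":[0,0,0,0,0,0,0,0]}'; python3 -m crank '{"translation":[[-22,28,0],[-12,15.5,0],[-5.3,7.2,0],[0,0,0],[0,0,0]],"roll":[0,0,0,0,0],"fingers":[0,0,0,0,0]}'
```

```text
clock: 9.15
position: [0.4496, -0.018, 0.1563]
ee_rot: [-0.0, 0.985, 0.17, -0.002]
contact_force: [0.7, -0.9, -0.2]
width: 0.0126
gripper_force: 30.2
clock: 9.65
position: [0.4315, -0.077, 0.1573]
ee_rot: [-0.001, 0.986, 0.169, -0.0]
contact_force: [1.4, -0.4, -0.6]
width: 0.0122
gripper_force: 30.2
```

```bash
python3 -m crank '{"translation":[[1.5,0.6,15],[0,0,15],[0,0,6],[0,0,0],[0,0,0]],"roll":[0,0,0,0,0],"fingers":[0,0,0,0,0]}'; python3 -m crank '{"translation":[[0,0,10],[0,0,10],[0,0,5],[0,0,0]],"roll":[0,0,0,0],"fingers":[0,0,0,0]}'
```

```text
clock: 10.15
position: [0.4338, -0.0771, 0.1222]
ee_rot: [0.0, 0.985, 0.17, 0.0]
contact_force: [0.3, -0.9, -0.3]
width: 0.0121
gripper_force: 30.2
clock: 10.55
position: [0.4325, -0.0773, 0.0958]
ee_rot: [-0.001, 0.986, 0.17, -0.001]
contact_force: [-1.0, 0.6, -0.2]
width: 0.0125
gripper_force: 30.2
```

```bash
python3 -m crank '{"translation":[[0,0,10],[0,0,10],[0,0,7],[0,0,3],[0,0,0]],"roll":[0,0,0,0,0],"fingers":[0,0,0,0,0]}'; python3 -m crank '{"translation":[[0,0,0],[0,0,0],[0,0,0],[0,0,0],[0,0,0],[0,0,0]],"roll":[0,0,0,0,0,0],"fingers":[0.5,1,1,1,1,1]}'
```

```text
clock: 11.05
position: [0.433, -0.0774, 0.0662]
ee_rot: [-0.0, 0.986, 0.17, -0.001]
contact_force: [-0.5, -0.2, -0.2]
width: 0.0126
gripper_force: 30.2
clock: 11.65
position: [0.4335, -0.0776, 0.067]
ee_rot: [0.0, 0.986, 0.17, 0.0]
contact_force: [-0.4, -0.2, 0.0]
width: 0.0857
gripper_force: 0.0
```

```bash
python3 -m crank '{"translation":[[0,0,-15],[0,0,-30],[0,0,-35],[0,0,-35],[0,0,-20],[0,0,0]],"roll":[0,0,0,0,0,0],"fingers":[1,1,1,1,1,1]}'; python3 -m crank '{"translation":[[12,-18,0],[22,-33,0],[26,-39,0],[26,-39,0],[26,-39,0],[22,-33,0],[12,-18,0],[6,-11,0]],"roll":[0,0,0,0,0,0,0,0],"fingers":[1,1,1,1,1,1,1,1]}'
python3 - <<'E'
from h import *
a=get_image("top");b=get_image("scene");cv2.imwrite("pics/topF.png",a);cv2.imwrite("pics/sceneF.png",b)
crop("top",228,190,145,85,5.5,"pics/a.png",a);crop("scene",180,210,220,83,3.62,"pics/b.png",b)
A,B=cv2.imread("pics/a.png"),cv2.imread("pics/b.png");w=min(A.shape[1],B.shape[1])
A=A[:,:w];B=B[:,:w];v=np.vstack([A,B]);print(v.shape)
cv2.imwrite("pics/f.png",v[:600,:800] if v.shape[0]<=600 else cv2.resize(v,None,fx=600/v.shape[0],fy=600/v.shape[0]))
E
```

```text
clock: 12.25
position: [0.4356, -0.0782, 0.2049]
ee_rot: [0.002, 0.986, 0.17, 0.003]
contact_force: [0.5, -0.4, -0.8]
width: 0.0856
gripper_force: 0.0
clock: 13.05
position: [0.4993, 0.1918, 0.2001]
ee_rot: [0.0, 0.985, 0.171, -0.001]
contact_force: [-0.3, -0.1, -0.7]
width: 0.0857
gripper_force: 0.0
(768, 796, 3)
```

View pics/f.png

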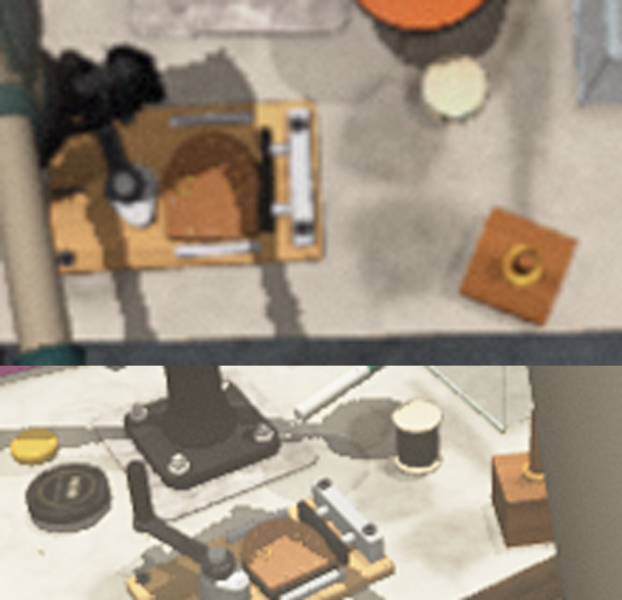

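The scriber stands upright in its stand and the lever hasn't moved. Next is the lever handle.

```bash
python3 -m crank '{"translation":[[10,1.5,0],[20,3,0],[20,3,10],[12,1.5,20],[5.3,1,25],[0,0,20],[0,0,10],[0,0,0]],"roll":[0,0,0,0,0,0,0,0],"fingers":[1,1,1,1,1,1,1,1]}'; python3 -m crank '{"translation":[[0,0,15],[0,0,20],[0,0,17],[0,0,8],[0,0,0]],"roll":[0,0,0,0,0],"fingers":[1,1,1,1,1]}'; python3 -m crank '{"translation":[[0,0,0],[0,0,0],[0,0,0],[0,0,0],[0,0,0],[0,0,0],[0,0,0]],"roll":[0,0,0,0,0,0,0],"fingers":[0.4,0,0,0,0,0,0]}' 40
```

```text
clock: 13.95
position: [0.5658, 0.2016, 0.1154]
ee_rot: [0.0, 0.986, 0.169, -0.002]
contact_force: [-0.9, 0.3, -0.1]
width: 0.0855
gripper_force: 0.0
clock: 14.45
position: [0.5665, 0.2027, 0.0568]
ee_rot: [0.0, 0.986, 0.169, -0.0]
contact_force: [-1.0, 1.1, -0.3]
width: 0.0855
gripper_force: 0.0
clock: 15.15
position: [0.5669, 0.2035, 0.0574]
ee_rot: [-0.0, 0.986, 0.17, 0.001]
contact_force: [-0.4, 0.9, 4.0]
width: 0.0127
gripper_force: 39.1
```

```bash
python3 -m crank '{"translation":[[-0.2,-5,0],[-0.6,-10,0],[-0.6,-10,0],[-0.6,-10,0],[-0.6,-10,0],[0,0,0]],"roll":[-0.063,-0.126,-0.126,-0.126,-0.126,0],"fingers":[0,0,0,0,0,0]}' 60
python3 - <<'E'
from h import *
p=manip.get_state()["position"]-[.4924,.1772,0];print(np.hypot(*p[:2]),np.degrees(np.arctan2(p[1],p[0])))
E
```

```text
clock: 15.75
position: [0.5426, 0.241, 0.0576]
ee_rot: [0.0, 0.899, 0.439, 0.003]
contact_force: [3.3, 3.5, 0.7]
width: 0.0117
gripper_force: 58.7
0.08119023566195543 51.79367324703245
```

```bash
python3 -m crank '{"translation":[[-0.7,-9.4,0],[-0.7,-9.4,0],[-0.7,-9.4,0],[-0.7,-9.4,0],[-0.7,-9.4,0],[-0.7,-9.4,0],[0,0,0],[0,0,0]],"roll":[-0.1175,-0.1175,-0.1175,-0.1175,-0.1175,-0.1175,0,0],"fingers":[0,0,0,0,0,0,0,0]}'
python3 - <<'E'
from h import *
p=manip.get_state()["position"]-[.4924,.1772,0];print(np.hypot(*p[:2]),np.degrees(np.arctan2(p[1],p[0])))
a=get_image("top");b=get_image("scene")
crop("top",228,190,145,50,5.5,"pics/a.png",a);crop("scene",200,220,160,65,4.95,"pics/b.png",b)
A,B=cv2.imread("pics/a.png"),cv2.imread("pics/b.png");w=min(A.shape[1],B.shape[1])
cv2.imwrite("pics/g.png",np.vstack([A[:,:w],B[:,:w]])[:600])
E
```

```text
clock: 16.55
position: [0.4906, 0.2605, 0.0577]
ee_rot: [-0.001, 0.694, 0.72, 0.006]
contact_force: [3.2, 13.3, -1.7]
width: 0.0114
gripper_force: 58.9
0.08328638014535748 91.20881643046152
```

View pics/g.png

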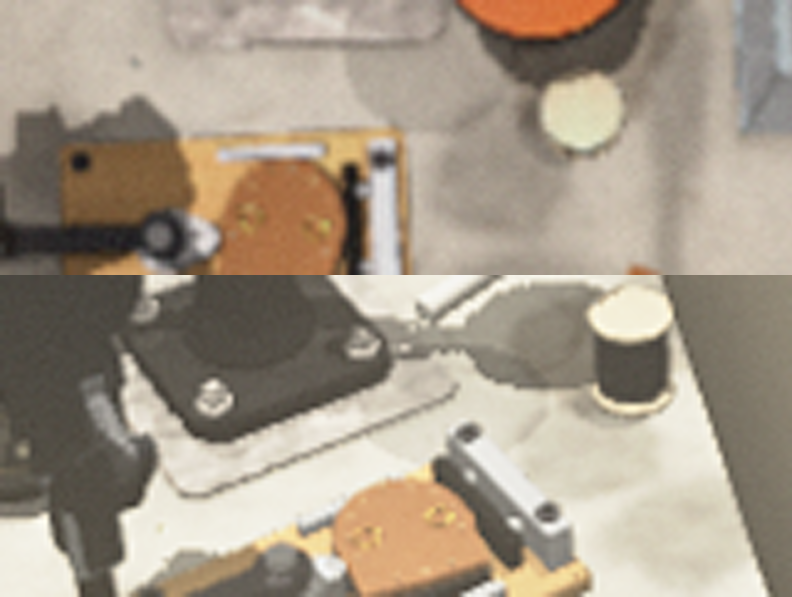

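The lever is roughly in line with the rib, about 2–3° short of it, and the block is against the pushed-back pad. I'll nudge it slightly further and ease the radial load.

```bash
python3 -m crank '{"translation":[[1,-2,0],[0.5,-1.5,0],[0,0,0],[0,0,0]],"roll":[-0.025,-0.02,0,0],"fingers":[0,0,0,0]}'
python3 - <<'E'
from h import *
p=manip.get_state()["position"]-[.4924,.1772,0];print(np.hypot(*p[:2]),np.degrees(np.arctan2(p[1],p[0])))
a=get_image("top");crop("top",215,205,90,55,8,"pics/k.png",a)
E
```

```text
clock: 17.05
position: [0.4878, 0.2605, 0.0577]
ee_rot: [0.0, 0.677, 0.736, 0.005]
contact_force: [5.2, 9.6, -1.6]
width: 0.0114
gripper_force: 58.9
0.08337595758034845 93.12839532183357
```

View pics/k.png

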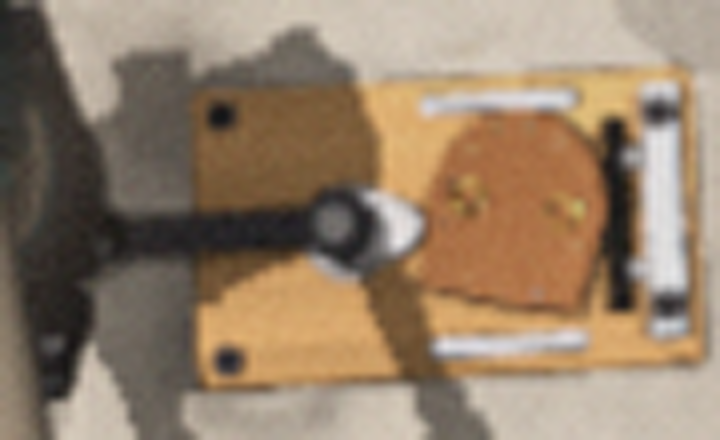

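The lever now lies along the rib line, from (335,222) to (115,237), a slope of about 3.9° like the rib. The lobe presses the block and the block presses the pad. I'll hand the job in.

```bash
python3 -c "
from rig import manip
print(manip.sign_off())"
```

```text
the job is handed in; nothing more can be done
None
```

I handed the job in at about 17 s: both eyelets touched in order, the scriber released upright in its stand, and the gripper still holding the lever over the index rib with the block against the fence pad; sign-off returned no verdict, so whether it passed is unconfirmed.

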